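# Make up two microscopy kits

## Robot

A 7-joint arm with a two-finger parallel gripper is mounted at the origin on the work surface. World frame = base frame: x ahead of the robot, y to its left, z up, the work surface at z = 0. Lengths are in m, angles in rad, forces in N, time in s.
With the tool pointing down it reaches from about 0.425 to 0.875 m from the base axis. Payload 8.4 kg.
Tool frame: the origin (TCP) lies on the centre line of the jaws, within the pads' length; the fingertips stand 11 mm ahead of it and the grasp point (between the pads) lies 8 mm behind it (bot.tcp_to_tips is the distance from the TCP to the fingertips, in m); z points along the fingers, y is the line along which they close (so a half turn about z gives the same grasp; the last joint's range is limited). The gripper opens to 87 mm and grips with 3 to 60 N. Pads are 19 mm wide; open, the fingers measure 117 mm over their backs; the gripper's body (75 mm by 190 mm) begins 51 mm behind the grasp point.
Start: joints at [1.153, 0.333, 0.04, 1.465, -0.013, 1.343, -0.059], TCP at [0.204, -0.617, 0.234] pointing down, gripper open.
Joint ranges: [-2.58, 2.58], [-0.38, 2.09], [-1.3, 1.39], [0.25, 2.4], [-1.5, 4.64], [0.08, 2.09], [-2.65, 2.65]. Speed limits (rad/s): [2.22, 2.22, 2.79, 2.79, 3.14, 3.14, 3.14].

## Interface

Orientations are given as a unit quaternion [x, y, z, w].
In Python, from rig import bot, cams, job gives the robot as it stands. The module is installed in compiled form; this text tells all that it offers.
- The arm moves only by the shell command python3 -m crank 'ROWS'. ROWS is text: rows parted by semicolons, each of 7 numbers parted by spaces: the turn, a rotation vector about the tool's x, y, z in degrees, then the shift along the tool's x, y, z in m, then the opening, from -1 (shut) to 1 (fully open). In form: rx ry rz x y z gripper; .... A call has 1 to 5 rows; each row is the pose to reach, as a shift and turn from the pose commanded when the call began, along the tool's axes at that moment; what a row does not reach only later rows make up. A row lasts 1/12 s, in which the tool goes at most 41.7 mm and 7.16 degrees, less where a joint would pass 70% of its speed; a pose out of reach is approached as far as the arm can. A call with a gripper value outside its range is refused whole. The fingers move at their own pace and stop on an object; the grip force is fixed at half the most. Time passes only in rows, so rows that repeat a pose let the fingers close. It gives the time, the measured TCP pose, the force, the opening and the grip force at its end, in the units of the state.
- bot.get_state(): the state, without advancing time (a new reading comes with each control period).
- cams.snapshot(name): name is "scene" or "top"; returns a dict with "image" (420x560x3 uint8, red, green, blue), "intrinsics" (3x3 intrinsics, pixels), "position" and "rotation" of the camera in the world. Camera axes: x right, y up, looking along -z (the intrinsics and any distortion apply to the point x, -y, -z); pixel columns grow to the right and rows downward; lengths in m; the calibration is good to about 2 mm. A picture is of the moment at which its call begins. There is no depth.
- job.sign_off(): hands the job in; it is judged then, once.
The state is a dict: "time": time; "joint_pos": joint angles; "dq": joint speeds; "tau": joint torques, N m; "position": TCP position; "eef_rot": TCP orientation; "contact_force": force on the tool from outside, world axes, zero at the start; "wrist_torque": the same for the moment, N m; "grip_width": opening from 0.0 (shut) to 1.0 (fully open); "grip_force": force on a finger pad.
Only numpy, scipy, OpenCV 4.12 (cv2) and the standard library are available. Lean on these libraries where they do the work, as an engineer would, in place of code of your own. Each camera call takes 0.05 s, during which the arm holds its last target. There are 200 camera calls.

## Task

Make up the two microscopy kits: the glass counting plate and the red-capped jar go in the teal tray, the eyepiece and the blue-capped jar in the yellow tray, each centred on its own printed outline (plate flat and in line with its rectangle, the others upright, the eyepiece on the larger circle). The counting plate lies in the groove of the black block: before lifting it, slide it along the groove until about a third of its length overhangs the block's edge on the side away from the robot. Leave the green-capped jar and the pipette where they are.

Things in the scene. Friction and masses are not known exactly. Their poses are not given: they have to be found in the camera images.
- counting_plate: glass counting plate (thick slide), pale blue, white ends, small bright square in the middle: 76 mm along its x, 34 mm along y, 6 mm thick, 35 g, loose. Origin: centre of its underside, z up. It starts in groove_block's groove, x along the groove, 2 mm proud of the rails, well short of the block's ends. Slides easily when pushed on its near end; tips off beyond half overhang.
- eyepiece: black microscope eyepiece standing upright: foot 38 mm in diameter and 16 mm high, above it a barrel 30 mm in diameter up to 50 mm, pale lens on top, about 90 g, loose. Origin at the centre of its underside, z up.
- red_jar: amber sample jar with paper label and a red screw cap, a plain upright cylinder 34 mm in diameter and 50 mm tall (cap: the top 16 mm), about 60 g, loose, standing on the bench. Origin at the centre of its underside, z up. For the teal tray.
- blue_jar: amber sample jar with paper label and a blue screw cap, a plain upright cylinder 34 mm in diameter and 50 mm tall (cap: the top 16 mm), about 60 g, loose, standing on the bench. Origin at the centre of its underside, z up. For the yellow tray.
- green_jar: amber sample jar with paper label and a green screw cap, a plain upright cylinder 34 mm in diameter and 50 mm tall (cap: the top 16 mm), about 60 g, loose, standing on the bench. Origin at the centre of its underside, z up. Not wanted in any kit: it stays where it stands (moving it 20 mm spoils the job).
- teal_tray: teal kit tray, fixed: 120 mm along its x, 200 mm along y, floor top at z = 3 mm, rim 10 mm high, 4 mm thick. Origin: centre of its underside, z up; x points away from the robot, within 15 degrees. Printed on its floor, white with dark border: rectangle centred at x 0, y +45 mm, long side along x, for the counting plate; circle 48 mm across at x 0, y -50 mm, for the red-capped jar.
- yellow_tray: yellow kit tray, fixed: 120 mm along its x, 200 mm along y, floor top at z = 3 mm, rim 10 mm high, 4 mm thick. Origin: centre of its underside, z up; x points away from the robot, within 15 degrees. Printed on its floor, white with dark border: large circle 62 mm across at x 0, y +50 mm, for the eyepiece; small circle 48 mm across at x 0, y -50 mm, for the blue-capped jar.
- groove_block: black grooved block, fixed: 110 mm along its x, 70 mm along y. The groove runs along x, open at both ends, 38 mm wide, floor at z = 20 mm; the rails beside it (16 mm wide) rise to z = 24 mm. Origin: centre of its underside, z up. Its x points away from the robot, within 15 degrees; the plate is slid towards +x, over the edge at x = +55 mm.
- pipette: white and grey hand pipette lying on the bench beyond the stock, about 230 mm along its y, 26 mm wide, 25 mm high, loose bystander (moving it 20 mm spoils the job). Origin under its middle.
Not all that is in view belongs to the job. Leave any pink look-alike of the eyepiece alone.

How it is judged:
By the outcome, as a careful person would: the job done as asked, in the order asked, and still so for the second after the job is handed in, with the robot touching nothing.
It also fails if it takes over 144 s, if anything falls off the work surface, if the arm or the gripper's body presses on something with over 40 N, if the wrist force passes 120 N, or if a joint passes its speed limit or range.

## Working session

There is one attempt and no reset: what is moved stays moved. The work goes in short steps, Python scripts to look and compute and a shell command to move; the robot and the scene stay as the last step left them, time stands still between calls to the robot, and variables do not carry over. Pictures are saved under pics/ and viewed, at most 15 in all, crops included, and the job is handed in when it is done.

```bash
mkdir -p pics; python3 - <<'E'
from rig import bot,cams
import cv2,numpy as np,pickle
for n in("scene","top"):
    s=cams.snapshot(n); cv2.imwrite(f"pics/{n}0.png",s["image"][:,:,::-1]); pickle.dump(s,open(f"{n}0.pkl","wb"))
    print(n,{k:np.round(v,4).tolist() for k,v in s.items() if k!="image" and not isinstance(v,str)})
print(bot.get_state(),bot.tcp_to_tips)
E
```

```text
scene {'intrinsics': [[391.9472, 0.0, 285.7435], [0.0, 391.9472, 209.0223], [0.0, 0.0, 1.0]], 'position': [1.0415, 0.6022, 0.7108], 'rotation': [0.1109, 0.3884, 0.8747, 0.2679]}
top {'intrinsics': [[380.7906, 0.0, 284.4474], [0.0, 380.7906, 208.0324], [0.0, 0.0, 1.0]], 'position': [0.5201, 0.0023, 0.7984], 'rotation': [0.0643, -0.0473, -0.6955, 0.7141]}
{'time': 0.1, 'joint_pos': array([ 1.15280199,  0.33384827,  0.03986442,  1.46616085, -0.0133881 ,
        1.34327322, -0.05849818]), 'dq': array([-0.00019094, -0.00383118,  0.00021985, -0.00318206, -0.00032086,
        0.00136787, -0.00069747]), 'tau': array([ 4.12424080e-03, -6.57808256e+01,  1.33994121e+00, -4.04712296e+01,
       -5.97597566e-02,  4.07176826e-02,  1.19814108e-04]), 'position': array([ 0.2035809 , -0.61688596,  0.23275364]), 'eef_rot': array([ 9.87323087e-01,  1.58721819e-01, -1.64153837e-04, -6.92811376e-04]), 'contact_force': array([ 1.02389179e-04,  4.52191841e-01, -4.12598374e-01]), 'wrist_torque': array([ 0.01761572,  0.07395841, -0.00920139]), 'grip_force': 0.0, 'grip_width': 0.9992873689390247} 0.011
```

View pics/top0.png

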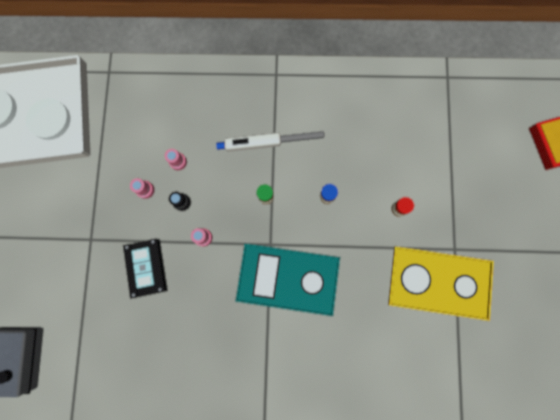

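View pics/scene0.png

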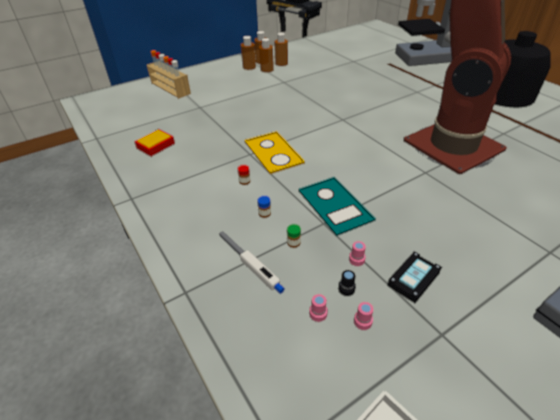

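```bash
cat > h.py <<'E'
import cv2,numpy as np,pickle
from scipy.spatial.transform import Rotation as R
from scipy.optimize import least_squares
def proj(s,P):
    q=(np.atleast_2d(P)-s["position"])@R.from_quat(s["rotation"]).as_matrix()
    q=q*[1,-1,-1]; k=q@np.array(s["intrinsics"]).T
    return k[:,:2]/k[:,2:]
def back(s,uv,z):
    uv=np.atleast_2d(uv); d=np.c_[uv,np.ones(len(uv))]@np.linalg.inv(s["intrinsics"]).T*[1,-1,-1]
    d=d@R.from_quat(s["rotation"]).as_matrix().T
    return (s["position"]+d*((z-s["position"][2])/d[:,2])[:,None])[:,:2]
def blob(s,uv,cond,r=40):
    hsv=cv2.cvtColor(s["image"],cv2.COLOR_RGB2HSV).astype(int)
    m=cond(*cv2.split(hsv.astype(np.uint8))).astype(np.uint8)
    w=np.zeros_like(m);u,v=map(int,uv);w[max(0,v-r):v+r,max(0,u-r):u+r]=1;m&=w
    n,l,st,c=cv2.connectedComponentsWithStats(m,connectivity=4)
    i=1+np.argmin([np.hypot(*(c[i]-uv))+(1e3 if st[i,4]<12 else 0) for i in range(1,n)])
    return (l==i).astype(np.uint8),c[i],st[i,4]
a=np.linspace(0,2*np.pi,60)
def ring(r,z): return np.c_[r*np.cos(a),r*np.sin(a),0*a+z]
def hullc(s,P):
    h=cv2.convexHull(proj(s,P).astype(np.float32)); m=cv2.moments(h); return np.array([m["m10"],m["m01"]])/m["m00"],m["m00"]
def fit(shape,obs,x0):
    f=lambda x:np.concatenate([hullc(s,shape+[x[0],x[1],0])[0]-c for s,c in obs])
    o=least_squares(f,x0); return o.x,o.fun
def rect(s,m,z):
    c,_=cv2.findContours(m,cv2.RETR_EXTERNAL,cv2.CHAIN_APPROX_NONE)
    p=back(s,max(c,key=len)[:,0,:].astype(float),z)
    (x,y),(w,h),an=cv2.minAreaRect((p*1000).astype(np.float32))
    if w<h:w,h,an=h,w,an+90
    return np.round([x,y,w,h,(an+90)%180-90],1)
E
cat > m.py <<'E'
from h import *
T=pickle.load(open("top0.pkl","rb"));S=pickle.load(open("scene0.pkl","rb"))
sat=lambda lo,hi:(lambda h,s,v:(s>130)&((h>=lo)&(h<=hi) if lo<hi else (h>=lo)|(h<=hi))&(v>50))
cap=np.r_[ring(.017,.05),ring(.017,.034)]
for n,ut,us,c in(("red",(404,205),(244,170),sat(170,6)),("blue",(329,192),(264,202),sat(100,130)),("green",(264,192),(294,230),sat(45,80))):
    _,ct,at=blob(T,ut,c,15);_,cs,as_=blob(S,us,c,15)
    x,f=fit(cap,[(T,ct),(S,cs)],back(T,ct,.05)[0]); print(n,x*1000,"res",f.round(2),"area",at,as_,[hullc(s,cap+[*x,0])[1] for s in(T,S)])
blk=lambda h,s,v:v<70
ey=np.r_[ring(.019,0),ring(.019,.016),ring(.015,.05)]
for s,u in((T,(179,200)),(S,(347,281))):
    m,c,ar=blob(s,u,blk,18)
    k=cv2.convexHull(cv2.findContours(m,0,1)[0][0]); mm=cv2.moments(k); c=np.array([mm["m10"],mm["m01"]])/mm["m00"]
    x,f=fit(ey,[(s,c)],back(s,c,.025)[0]); print("eye",x*1000,ar,hullc(s,ey+[*x,0])[1])
wh=lambda h,s,v:(s<60)&(v>170)
for n,ut,us in(("tealcirc",(313,283),(325,194)),("yelbig",(416,279),(280,160)),("yelsmall",(465,287),(267,144)),("tealrect",(266,276),(345,215))):
    r=[]
    for s,u in((T,ut),(S,us)):
        m,c,ar=blob(s,u,wh,30); r+=[rect(s,m,.003), (back(s,c,.003)[0]*1000).round(1)]
    print(n,r)
pl=lambda h,s,v:v>110
for s,u in((T,(143,268)),(S,(416,273))):
    m,c,ar=blob(s,u,pl,22); m=cv2.morphologyEx(m,cv2.MORPH_CLOSE,np.ones((5,5))); print("plate",rect(s,m,.026),ar)
    m,c,ar=blob(s,u,lambda h,ss,v:v<75,36); print("block",rect(s,m,.024))
E
python3 m.py
python3 - <<'E'
import cv2,numpy as np
a=cv2.imread("pics/top0.png")[140:310,110:230];b=cv2.imread("pics/scene0.png")[230:330,300:450]
a=cv2.resize(a,(400,567),interpolation=2);b=cv2.resize(b,(400,267),interpolation=2)
o=np.zeros((567,800,3),np.uint8);o[:,:400]=a;o[:267,400:]=b;cv2.imwrite("pics/crop1.png",o)
E
```

```text
red [ 651.26173601 -217.83419744] res [0.23 0.08 0.18 0.58] area 232 100 [270.8297105943784, 121.62299795704894]
blue [674.86988555 -67.32128452] res [0.28 0.22 0.09 0.82] area 199 118 [247.90782579709776, 150.83403726131655]
green [671.04638645  63.06950769] res [ 0.32  0.17 -0.    0.59] area 182 138 [244.04858597926795, 181.45130557147786]
eye [651.31426    237.23645438] 168 349.22793641418684
eye [654.43168602 241.09309513] 258 403.8787588849664
tealcirc [array([494.6, -37.6,  36.9,  36.2, -88.4]), array([493.9, -37.2]), array([492.8, -40.4,  34. ,  30.4, -34.7]), array([492.6, -40.4])]
yelbig [array([ 507.7, -248.2,   50. ,   49.9,   45. ]), array([ 507.2, -248.4]), array([ 505. , -251.6,   49. ,   48.2,  -74.3]), array([ 504.9, -252.1])]
yelsmall [array([ 495. , -348. ,   36.8,   35.2,   44.6]), array([ 495. , -347.9]), array([ 492. , -350.4,   35.7,   32.4,   29.2]), array([ 493.3, -351.5])]
tealrect [array([504.9,  57.2,  77.8,  36.4,  -6.6]), array([504.5,  57.3]), array([503. ,  54.1,  77.6,  35.8,  -6.6]), array([503.3,  54.3])]
plate [514.7 306.9  78.5  36.8  13.4] 704
block [514.7 302.3 107.7  75.5  12.6]
plate [514.2 305.1  80.4  36.3  13.3] 485
block [521.5 308.1 124.2  71.7  13.2]
```

View pics/crop1.png

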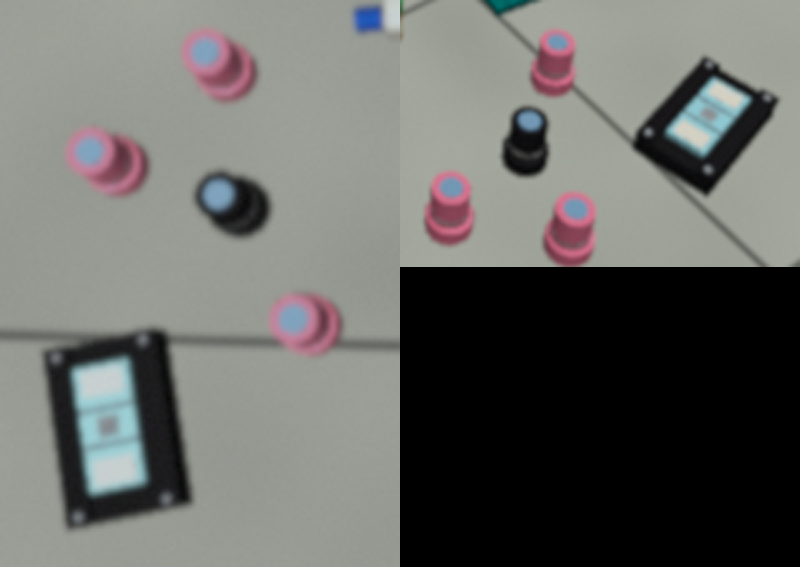

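Top picture: black eyepiece at (179,200); pink look-alikes at (175,158), (141,187), (201,236). The black one is the only one that fits the description, and the crop confirms it. The plate is in the black block at (143,268), the red, blue and green caps are at (404,205), (329,192) and (264,192), and the teal and yellow trays are at (288,279) and (441,283). The scene view agrees to within about 3 mm. I'll start moving and refine the block and eyepiece estimates at the same time.

```bash
cat > st.py <<'E'
# status and shift (tool axes) to a target: st.py x y z yaw_deg
import sys;from rig import bot;import numpy as np;from scipy.spatial.transform import Rotation as R
s=bot.get_state();M=R.from_quat(s["eef_rot"]);m=M.as_matrix()
print("t",round(s["time"],2),"pos",(s["position"]*1000).round(1),"yaw",round(np.degrees(np.arctan2(m[1,0],m[0,0])),2),"zax",m[:,2].round(4),"F",s["contact_force"].round(1),"w",round(s["grip_width"]*87,1),"gf",round(s["grip_force"],1))
if len(sys.argv)>4:
    x,y,z,w=map(float,sys.argv[1:5]);D=R.from_euler("z",w,degrees=True)*R.from_quat([1,0,0,0])
    print("turn",(M.inv()*D).as_rotvec(degrees=True).round(2),"shift",(m.T@(np.array([x,y,z])/1000-s["position"])).round(4))
E
python3 -m crank '0 0 18.3 .349 -.113 0 -1;0 0 18.3 .349 -.113 0 -1;0 0 18.3 .349 -.113 0 -1;0 0 18.3 .349 -.113 0 -1;0 0 18.3 .349 -.113 0 -1'
python3 st.py 500 0 234 0
python3 - <<'E'
from h import *
T=pickle.load(open("top0.pkl","rb"));S=pickle.load(open("scene0.pkl","rb"))
def hm(m):
    k=cv2.convexHull(np.vstack(cv2.findContours(m,0,1)[0]));z=np.zeros_like(m);cv2.fillConvexPoly(z,k,1);v,u=np.nonzero(z);return np.array([u.mean(),v.mean()]),len(u)
ey=np.r_[ring(.019,0),ring(.019,.016),ring(.015,.016),ring(.015,.05)]
r=R.from_euler("z",13.2,degrees=True).as_matrix()
bx=np.array([[i*.055,j*.035,z] for i in(-1,1) for j in(-1,1) for z in(0,.024)])@r.T
for s,ue,ub in((T,(179,200),(143,268)),(S,(347,281),(416,273))):
    for th in(80,100):
        for n,sh,u,w in(("eye",ey,ue,19),("block",bx,ub,36)):
            m,_,_=blob(s,u,lambda h,a,v:v<th,w);c,ar=hm(m);x,_=fit(sh,[(s,c)],back(s,c,.02)[0]);print(n,th,(x*1000).round(1),ar,hullc(s,sh+[*x,0])[1])
E
```

```text
time: 0.52
position: [0.3705, -0.4945, 0.2332]
eef_rot: [1.0, -0.001, -0.0, -0.0]
contact_force: [1.4, 0.1, 0.6]
grip_width: 0.707
grip_force: 0.0
t 0.52 pos [ 370.5 -494.5  233.2] yaw -0.09 zax [-4.e-04  4.e-04 -1.e+00] F [1.4 0.1 0.6] w 61.5 gf 0.0
turn [-0.03  0.02 -0.09] shift [ 0.1288 -0.4947 -0.0006]
eye 80 [652.1 238.9] 252 349.94512700825
block 80 [514. 306.] 2057 2096.3174635161413
eye 100 [654.2 242.2] 329 351.34639754891396
block 100 [514.3 306. ] 2167 2096.0429361979477
eye 80 [653.6 240.2] 343 403.1604137485847
block 80 [520.7 308.2] 1556 1628.0811915509403
eye 100 [652.8 239.9] 378 402.7973542320542
block 100 [514.  304.1] 1607 1603.3877426884137
```

```bash

python3 -m crank '0 0 0 .13 -.495 0 -1;0 0 0 .13 -.495 0 -1;0 0 0 .13 -.495 0 -1;0 0 0 .13 -.495 0 -1;0 0 0 .13 -.495 0 -1' >/dev/null
python3 -m crank '0 0 0 .077 -.293 0 -1;0 0 0 .077 -.293 0 -1;0 0 0 .077 -.293 0 -1;0 0 0 .077 -.293 0 -1;0 0 0 .077 -.293 0 -1' >/dev/null
python3 st.py 461.4 292.7 100 13.2
```

```text
t 1.35 pos [475.3 -91.1 233.5] yaw -0.04 zax [-1.e-04 -2.e-04 -1.e+00] F [ 1.7 -1.1  0.6] w 1.8 gf 0.0
turn [ 1.000e-02  1.000e-02 -1.324e+01] shift [-0.0142 -0.3838  0.1334]
```

```bash

python3 -m crank '0 0 0 -.014 -.384 .1 -1;0 0 0 -.014 -.384 .1 -1;0 0 0 -.014 -.384 .1 -1;0 0 0 -.014 -.384 .1 -1;0 0 0 -.014 -.384 .1 -1' >/dev/null
python3 -m crank '0 0 0 -.007 -.183 .045 -1;0 0 0 -.007 -.183 .045 -1;0 0 0 -.007 -.183 .045 -1;0 0 0 -.007 -.183 .045 -1;0 0 0 -.007 -.183 .045 -1' >/dev/null
python3 st.py 461.4 292.7 60 13.2
```

```text
t 2.18 pos [459.3 296.  135. ] yaw 0.18 zax [-0.0015  0.0018 -1.    ] F [-0.6 -1.4 -0.6] w 0.7 gf 0.0
turn [ -0.11   0.07 -13.02] shift [0.0022 0.0035 0.075 ]
```

```bash

python3 -m crank '0 0 -13.1 .002 .003 .075 -1;0 0 -13.1 .002 .003 .075 -1;0 0 -13.1 .002 .003 .075 -1;0 0 -13.1 .002 .003 .075 -1;0 0 -13.1 .002 .003 .075 -1' >/dev/null
python3 st.py 461.4 292.7 33.5 13.2
python3 - <<'E'
from rig import cams;import cv2,numpy as np
a=cams.snapshot("top")["image"][220:320,90:210,::-1];b=cams.snapshot("scene")["image"][220:320,360:480,::-1]
cv2.imwrite("pics/c2.png",np.hstack([cv2.resize(i,(400,333),interpolation=2) for i in(a,b)]))
E
```

```text
t 2.6 pos [464.  288.7  62.7] yaw 12.84 zax [ 9.e-04  8.e-04 -1.e+00] F [-0.5  0.3  0.7] w 0.4 gf 0.0
turn [-0.03 -0.06 -0.36] shift [-0.0017 -0.0044  0.0292]
```

View pics/c2.png

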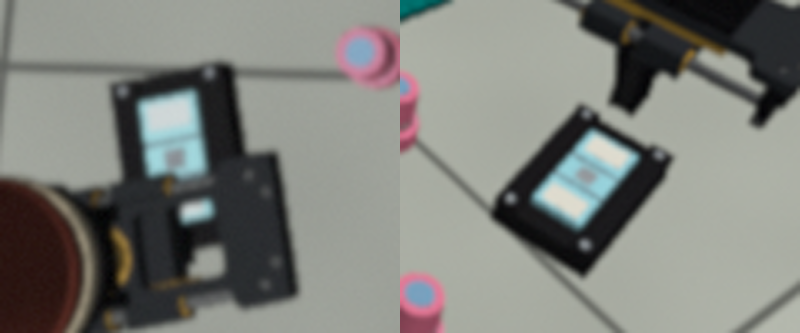

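The picture shows the gripper over the block's near end, with the plate still in its groove. I'll check where the TCP tip projects.

```bash
python3 - <<'E'
from h import *
T=pickle.load(open("top0.pkl","rb"));S=pickle.load(open("scene0.pkl","rb"))
P=[[.464,.289,.052]]
print("tip in crop:",(proj(T,P)-[90,220])*3.333,(proj(S,P)-[360,220])*3.333+[400,0])
E
```

```text
tip in crop: [[179.02856701 246.49047244]] [[626.7875679  101.57415521]]
```

```bash

python3 -m crank '0 0 -.3 -.002 -.0045 0 -1;0 0 -.3 -.002 -.0045 .015 -1;0 0 -.3 -.002 -.0045 .029 -1;0 0 -.3 -.002 -.0045 .029 -1;0 0 -.3 -.002 -.0045 .029 -1'
python3 st.py 461.4 292.7 33.5 13.2
```

```text
time: 3.12
position: [0.4604, 0.2925, 0.0321]
eef_rot: [0.993, 0.116, 0.0, -0.0]
contact_force: [0.3, -0.8, -0.1]
grip_width: 0.008
grip_force: 0.0
t 3.12 pos [460.4 292.5  32.1] yaw 13.34 zax [ 2.e-04  0.e+00 -1.e+00] F [ 0.3 -0.8 -0.1] w 0.7 gf 0.0
turn [-0.   -0.01  0.14] shift [ 0.001   0.     -0.0014]
```

```bash

python3 -m crank '0 0 0 .006 0 -.001 -1;0 0 0 .012 0 -.001 -1;0 0 0 .018 0 -.001 -1;0 0 0 .024 0 -.001 -1;0 0 0 .030 0 -.001 -1'
python3 -m crank '0 0 0 .004 0 0 -1;0 0 0 .008 0 0 -1;0 0 0 .012 0 0 -1;0 0 0 .012 0 0 -1;0 0 0 .012 0 0 -1'
python3 st.py
cat > plate.py <<'E'
from h import *;from rig import cams
for n,u in(("top",(143,256)),("scene",(407,282))):
    s=cams.snapshot(n);im=s["image"]
    hsv=cv2.cvtColor(im,cv2.COLOR_RGB2HSV);pickle.dump(s,open(n+"1.pkl","wb"))
    m,c,ar=blob(s,u,lambda h,a,v:(v>110)&((a>45)&(h>80)&(h<110)),30)
    print(n,rect(s,cv2.morphologyEx(m,cv2.MORPH_CLOSE,np.ones((9,9))),.026),ar,back(s,c,.026)*1000)
    if n=="top":a=im[215:315,90:210,::-1]
    else:b=im[230:330,350:470,::-1]
cv2.imwrite("pics/c3.png",np.hstack([cv2.resize(i,(400,333),interpolation=2) for i in(a,b)]))
E
python3 plate.py
```

```text
time: 3.53
position: [0.4904, 0.2993, 0.0331]
eef_rot: [0.993, 0.116, -0.0, -0.0]
contact_force: [-0.2, 0.0, 0.4]
grip_width: 0.002
grip_force: 0.3
time: 3.95
position: [0.5013, 0.3021, 0.033]
eef_rot: [0.993, 0.116, -0.0, -0.0]
contact_force: [1.0, 1.1, -0.0]
grip_width: 0.007
grip_force: 0.0
t 3.95 pos [501.3 302.1  33. ] yaw 13.36 zax [-1.e-04  1.e-04 -1.e+00] F [ 1.   1.1 -0. ] w 0.6 gf 0.0
top [524.  293.9  18.6   7.6  -8. ] 27 [[523.83301222 293.93553664]]
scene [550.1 313.7  79.6  37.   13.3] 319 [[552.64413943 315.07203068]]
```

View pics/c3.png

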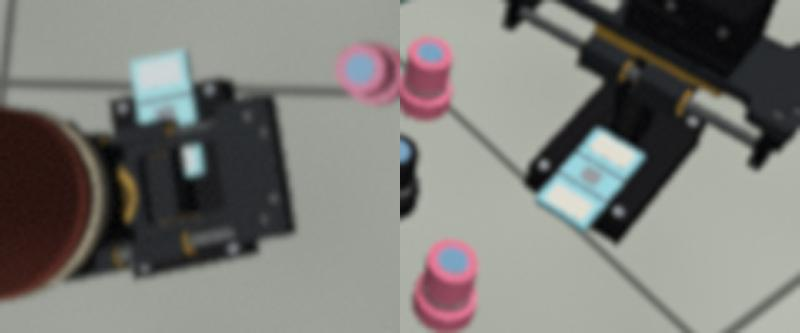

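Scene view: the plate now overhangs the far edge by about 20 mm (crop far end at about (565,215)), with the finger behind it. I'll push another 5 mm, then back off and lift.

```bash

python3 -m crank '0 0 0 .003 0 0 -1;0 0 0 .005 0 0 -1;0 0 0 .005 0 0 -1;0 0 0 .005 0 0 -1;0 0 0 .001 0 0 -1'
python3 -m crank '0 0 0 0 0 -.03 -1;0 0 0 0 0 -.05 0;0 0 0 0.04 0 -.05 .3;0 0 0 .04 0 -.05 1;0 0 0 .04 0 -.05 1'>/dev/null
python3 st.py 580.9 320.9 70 13.3
python3 plate.py
```

```text
time: 4.47
position: [0.5027, 0.3023, 0.0331]
eef_rot: [0.993, 0.116, 0.0, -0.0]
contact_force: [0.3, -0.1, 0.2]
grip_width: 0.006
grip_force: 0.0
t 4.88 pos [542.3 311.2  82.8] yaw 13.27 zax [ 1.e-04  5.e-04 -1.e+00] F [-0.6 -0.  -0.5] w 19.5 gf 0.0
turn [-0.02 -0.01 -0.03] shift [ 0.0398 -0.0006  0.0129]
top [520.  301.4  16.9   4.4 -74.4] 21 [[520.01834764 301.1143086 ]]
scene [554.2 314.4  80.1  37.5  13.3] 322 [[556.254151   315.57787078]]
```

```bash

python3 -m crank '0 0 0 .039 -.001 0 1;0 0 0 .039 -.001 0 1;0 0 0 .039 -.001 0 1;0 0 0 .039 -.001 .013 1;0 0 0 .039 -.001 .013 1'>/dev/null
python3 st.py 580.3 321.4 31.5 13.3
python3 - <<'E'
from rig import cams;import cv2,numpy as np
a=cams.snapshot("top")["image"][205:305,90:210,::-1];b=cams.snapshot("scene")["image"][240:340,340:460,::-1]
cv2.imwrite("pics/c4.png",np.hstack([cv2.resize(i,(400,333),interpolation=2) for i in(a,b)]))
E
```

```text
t 5.4 pos [576.8 320.9  67.7] yaw 13.42 zax [-0.0026 -0.0014 -1.    ] F [-0.8 -0.9 -1.1] w 60.6 gf 0.0
turn [0.05 0.16 0.12] shift [0.0036 0.0003 0.0362]
```

View pics/c4.png

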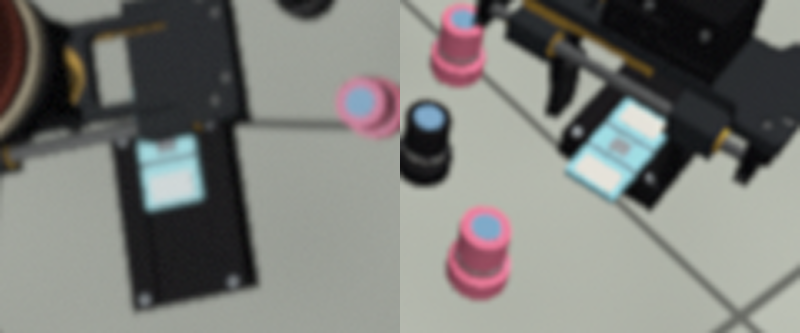

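The fingers straddle the overhanging end, one on each side in the scene crop. Descending and gripping.

```bash

python3 -m crank '0 0 0 0 0 0 1;0 0 0 0 0 .018 1;0 0 0 0 0 .036 1;0 0 0 0 0 .036 1;0 0 0 0 0 .036 1'>/dev/null
python3 st.py 580.3 321.4 31.5 13.3
```

```text
t 5.92 pos [578.2 321.2  33.9] yaw 13.38 zax [-1.4e-03 -7.0e-04 -1.0e+00] F [-0.1 -0.4  0.7] w 86.4 gf 0.0
turn [0.02 0.09 0.08] shift [0.0021 0.0003 0.0024]
```

```bash

python3 -m crank '0 0 0 .0015 0 .002 1;0 0 0 .0015 0 .002 0;0 0 0 .0015 0 .002 -1;0 0 0 .0015 0 .002 -1;0 0 0 .0015 0 .002 -1'>/dev/null
python3 -m crank '0 0 0 0 0 0 -1;0 0 0 0 0 0 -1;0 0 0 0 0 0 -1;0 0 0 0 0 0 -1;0 0 0 0 0 0 -1'
python3 st.py 580.3 321.4 31.5 13.3
python3 - <<'E'
from rig import cams
from h import *
s=cams.snapshot("scene");m,c,ar=blob(s,(405,283),lambda h,a,v:(v>110)&((a>45)&(h>80)&(h<110)),30);print(rect(s,cv2.morphologyEx(m,cv2.MORPH_CLOSE,np.ones((9,9))),.026))
E
```

```text
time: 6.75
position: [0.5803, 0.3218, 0.0321]
eef_rot: [0.993, 0.116, -0.0, -0.0]
contact_force: [0.4, -0.2, -0.2]
grip_width: 0.403
grip_force: 0.0
t 6.75 pos [580.3 321.8  32.1] yaw 13.36 zax [-1.e-04 -0.e+00 -1.e+00] F [ 0.4 -0.2 -0.2] w 35.1 gf 0.0
turn [-0.    0.01  0.06] shift [-0.0001  0.0004  0.0006]
[540.5 301.8  20.8   9.3  85.8]
```

```bash

python3 -m crank '0 0 0 0 0 0 -1;0 0 0 0 0 0 -1;0 0 0 0 0 0 -1;0 0 0 0 0 0 -1;0 0 0 0 0 0 -1'
python3 -m crank '0 0 0 0 0 -.005 -1;0 0 0 0 0 -.01 -1;0 0 0 0 0 -.02 -1;0 0 0 0 0 -.03 -1;0 0 0 0 0 -.03 -1'
python3 st.py 500 70 80 -6.6
python3 - <<'E'
from rig import cams;import cv2,numpy as np
a=cams.snapshot("top")["image"][205:305,90:210,::-1];b=cams.snapshot("scene")["image"][240:340,340:460,::-1]
cv2.imwrite("pics/c5.png",np.hstack([cv2.resize(i,(400,333),interpolation=2) for i in(a,b)]))
E
```

```text
time: 7.22
position: [0.5803, 0.3218, 0.0321]
eef_rot: [0.993, 0.116, -0.0, -0.0]
contact_force: [0.2, -0.6, -0.7]
grip_width: 0.383
grip_force: 30.0
time: 7.63
position: [0.5816, 0.3229, 0.0653]
eef_rot: [0.993, 0.116, 0.002, -0.001]
contact_force: [0.4, -0.7, 0.3]
grip_width: 0.39
grip_force: 30.0
t 7.63 pos [581.6 322.9  65.3] yaw 13.36 zax [ 0.0035  0.002  -1.    ] F [ 0.4 -0.7  0.3] w 33.9 gf 30.0
turn [-0.1  -0.21 19.96] shift [-0.1377  0.2272 -0.0155]
```

View pics/c5.png

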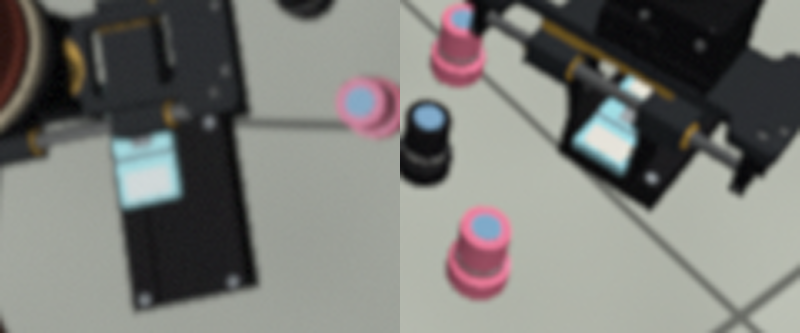

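```bash

python3 -m crank '0 0 4 0 0 -.03 -1;0 0 9 -.02 0 -.06 -1;0 0 14 -.04 0 -.06 -1;0 0 19.9 -.06 0 -.06 -1;0 0 19.9 -.06 0 -.06 -1'>/dev/null
python3 st.py 530.1 52.8 80 -6.5
```

```text
t 8.15 pos [518.7 307.9 122.4] yaw -6.77 zax [-8.e-04 -1.e-03 -1.e+00] F [ 0.1 -0.2 -0.6] w 33.2 gf 30.0
turn [ 0.06  0.04 -0.27] shift [0.0414 0.252  0.0427]
```

```bash

python3 -m crank '0 0 0 .004 .025 0 -1;0 0 0 .01 .06 0 -1;0 0 0 .016 .095 0 -1;0 0 0 .022 .13 0 -1;0 0 0 .027 .165 0 -1'>/dev/null
python3 -m crank '0 0 0 .007 .035 .01 -1;0 0 0 .012 .065 .025 -1;0 0 0 .014 .087 .04 -1;0 0 0 .014 .087 .04 -1;0 0 0 .014 .087 .04 -1'>/dev/null
python3 -m crank '0 0 0 0 0 0 -1;0 0 0 0 0 0 -1;0 0 0 0 0 0 -1'>/dev/null
python3 st.py 530.1 52.8 40 -6.5
python3 - <<'E'
from rig import cams;import cv2,numpy as np
a=cams.snapshot("top")["image"][225:325,220:340,::-1];b=cams.snapshot("scene")["image"][160:260,290:410,::-1]
cv2.imwrite("pics/c6.png",np.hstack([cv2.resize(i,(400,333),interpolation=2) for i in(a,b)]))
E
```

```text
t 9.23 pos [534.4  54.4  82.6] yaw -6.4 zax [ 9.e-04  5.e-04 -1.e+00] F [ 0.1  0.1 -0.6] w 33.3 gf 30.0
turn [-0.04 -0.05  0.1 ] shift [-0.0041  0.0021  0.0426]
```

View pics/c6.png

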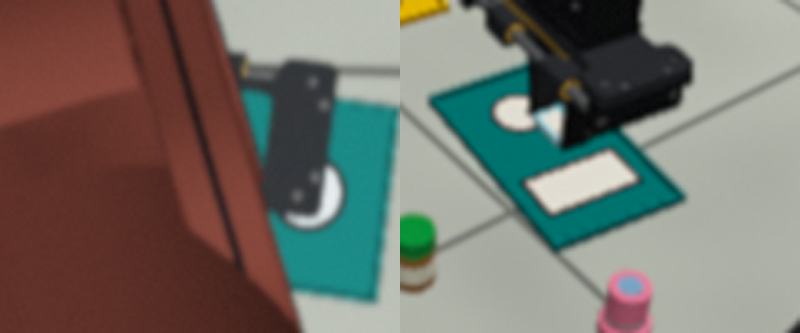

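```bash

python3 -m crank '0 0 .1 -.004 .002 .01 -1;0 0 .1 -.004 .002 .025 -1;0 0 .1 -.004 .002 .04 -1;0 0 .1 -.004 .002 .05 -1;0 0 .1 -.004 .002 .05 -1'>/dev/null
python3 -m crank '0 0 0 0 0 .006 -1;0 0 0 0 0 .010 -1;0 0 0 0 0 .014 -1;0 0 0 0 0 .0145 -1;0 0 0 0 0 .0145 -1'
python3 st.py 530.1 52.8 15.3 -6.5
```

```text
time: 10.17
position: [0.5298, 0.0514, 0.0176]
eef_rot: [0.998, -0.058, -0.0, -0.0]
contact_force: [-0.7, 0.1, 0.1]
grip_width: 0.382
grip_force: 30.0
t 10.17 pos [529.8  51.4  17.6] yaw -6.64 zax [-1.e-04  1.e-04 -1.e+00] F [-0.7  0.1  0.1] w 33.2 gf 30.0
turn [-0.    0.   -0.14] shift [ 0.0002 -0.0014  0.0023]
```

```bash

python3 -m crank '0 0 0 0 -.0015 0 -1;0 0 0 0 -.0015 .001 -1;0 0 0 0 -.0015 .002 -1;0 0 0 0 -.0015 .002 -1;0 0 0 0 -.0015 .002 -1'
python3 st.py 530.1 52.8 15.3 -6.5
```

```text
time: 10.58
position: [0.53, 0.0529, 0.0156]
eef_rot: [0.998, -0.058, 0.0, -0.0]
contact_force: [-0.5, 0.0, -0.3]
grip_width: 0.385
grip_force: 30.0
t 10.58 pos [530.   52.9  15.6] yaw -6.64 zax [ 0.  0. -1.] F [-0.5  0.  -0.3] w 33.5 gf 30.0
turn [-0.   -0.   -0.14] shift [0.0001 0.0001 0.0003]
```

```bash

python3 -m crank '0 0 0 0 0 0.0003 -.1;0 0 0 0 0 .0003 0;0 0 0 0 0 .0003 .26;0 0 0 0 0 .0003 .26;0 0 0 0 0 .0003 .26'
python3 -m crank '0 0 0 0 0 0 .26;0 0 0 0 0 -.02 .26;0 0 0 0 0 -.05 .26;0 0 0 0 0 -.09 .26;0 0 0 0 0 -.12 .26'>/dev/null
python3 -m crank '0 0 0 .03 -.05 0 .26;0 0 0 .05 -.1 0 1;0 0 0 .05 -.14 0 1;0 0 0 .08 -.15 0 1;0 0 0 .08 -.15 0 1'>/dev/null
python3 st.py 653.2 240.8 140 -6.6
python3 - <<'E'
from rig import cams
from h import *
for n,u in(("scene",(345,215)),("top",(266,276))):
    s=cams.snapshot(n);im=s["image"];pickle.dump(s,open(n+"2.pkl","wb"))
    a=im[u[1]-50:u[1]+50,u[0]-60:u[0]+60,::-1]
    m,c,ar=blob(s,u,lambda h,a,v:(v>140)&(a<150),35);print(rect(s,cv2.morphologyEx(m,cv2.MORPH_CLOSE,np.ones((5,5))),.009),ar)
    if n=="scene":b=a
cv2.imwrite("pics/c7.png",np.hstack([cv2.resize(i,(400,333),interpolation=2) for i in(a,b)]))
E
```

```text
time: 11.0
position: [0.53, 0.0529, 0.0153]
eef_rot: [0.998, -0.058, 0.0, -0.0]
contact_force: [-0.2, 0.1, -0.1]
grip_width: 0.599
grip_force: 0.0
t 11.83 pos [628.5 198.8 134.7] yaw -6.36 zax [ 4.0e-04  3.7e-03 -1.0e+00] F [-2.4 -1.2  0.6] w 74.0 gf 0.0
turn [-0.22 -0.    0.24] shift [ 0.0199 -0.0445 -0.0051]
[491.5  58.6  41.1  18.2  79.4] 72
[504.9  57.   82.5  40.6  -6.5] 813
```

View pics/c7.png

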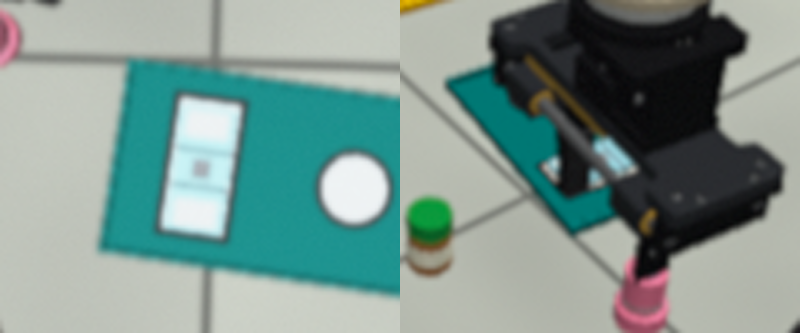

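The plate lies inside its printed rectangle (top crop centre (200,168)) and is in line with it. Next, the black eyepiece.

```bash

python3 -m crank '0 0 0 .012 -.03 0 .38;0 0 0 .018 -.04 .03 .38;0 0 0 .018 -.04 .05 .38;0 0 0 .018 -.04 .05 .38;0 0 0 .018 -.04 .05 .38'>/dev/null
python3 st.py 653.2 240.8 30 -6.6
```

```text
t 12.35 pos [648.3 228.4  84.5] yaw -6.7 zax [-0.0025 -0.0017 -1.    ] F [-0.1  0.2  0.5] w 63.8 gf 0.0
turn [ 0.11  0.13 -0.1 ] shift [ 0.0036 -0.013   0.0545]
```

```bash
python3 - <<'E'
from rig import cams;import cv2,numpy as np
a=cams.snapshot("top")["image"][140:240,110:230,::-1];b=cams.snapshot("scene")["image"][220:320,290:410,::-1]
cv2.imwrite("pics/c8.png",np.hstack([cv2.resize(i,(400,333),interpolation=2) for i in(a,b)]))
E
```

```text
(no output)
```

View pics/c8.png

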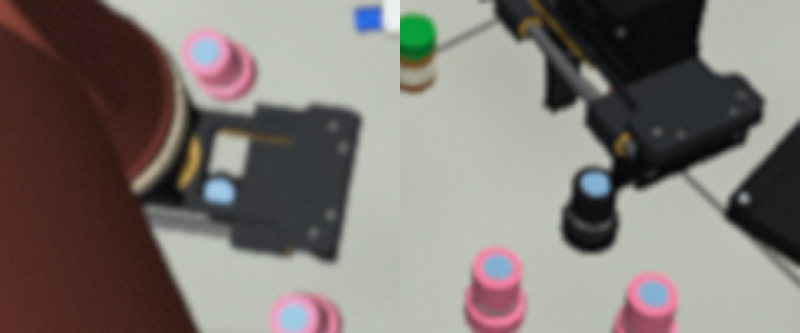

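The black eyepiece (lens at (597,183) in the scene crop) is next to the fingers, which are still about 13 mm short of it in y. I'll centre and settle, then descend.

```bash

python3 -m crank '0 0 0 .003 -.012 0 .38;0 0 0 .003 -.012 0 .38;0 0 0 .003 -.012 0 .38;0 0 0 .003 -.012 0 .38;0 0 0 .003 -.012 0 .38'>/dev/null
python3 st.py 653.2 240.8 30 -6.6
```

```text
t 12.87 pos [653.7 241.8  85.6] yaw -6.64 zax [ 3.e-04 -0.e+00 -1.e+00] F [ 0.7 -0.4  0.1] w 60.2 gf 0.0
turn [-0.   -0.02 -0.04] shift [-0.0004  0.001   0.0556]
```

```bash

python3 -m crank '0 0 0 0 .001 .015 .38;0 0 0 0 .001 .03 .38;0 0 0 0 .001 .045 .38;0 0 0 0 .001 .055 .38;0 0 0 0 .001 .055 .38'
python3 -m crank '0 0 0 0 0 0 .1;0 0 0 0 0 0 -.1;0 0 0 0 0 0 -.3;0 0 0 0 0 0 -.6;0 0 0 0 0 0 -1'
python3 -m crank '0 0 0 0 0 0 -1;0 0 0 0 0 0 -1;0 0 0 0 0 0 -1;0 0 0 0 0 0 -1;0 0 0 0 0 0 -1'
python3 st.py 653.2 240.8 30 -6.6
```

```text
time: 13.28
position: [0.6514, 0.2398, 0.0262]
eef_rot: [0.998, -0.058, -0.003, 0.001]
contact_force: [-0.9, 0.6, -0.5]
grip_width: 0.693
grip_force: 0.0
time: 13.7
position: [0.6539, 0.241, 0.031]
eef_rot: [0.998, -0.058, 0.001, -0.0]
contact_force: [0.7, -0.4, 0.7]
grip_width: 0.393
grip_force: 0.0
time: 14.12
position: [0.6538, 0.241, 0.0308]
eef_rot: [0.998, -0.058, 0.0, -0.0]
contact_force: [-1.0, -0.6, 6.3]
grip_width: 0.326
grip_force: 30.0
t 14.12 pos [653.8 241.   30.8] yaw -6.64 zax [ 7.e-04  2.e-04 -1.e+00] F [-1.  -0.6  6.3] w 28.4 gf 30.0
turn [-0.02 -0.04 -0.04] shift [-0.0006  0.0002  0.0008]
```

```bash

python3 -m crank '0 0 0 0 0 -.01 -1;0 0 0 0 0 -.03 -1;0 0 0 0 0 -.06 -1;0 0 0 0 0 -.09 -1;0 0 0 0 0 -.12 -1'
python3 st.py 506 -250.2 150 -6.6
```

```text
time: 14.53
position: [0.653, 0.2408, 0.1516]
eef_rot: [0.998, -0.058, -0.001, 0.0]
contact_force: [0.3, 0.6, -0.5]
grip_width: 0.33
grip_force: 30.0
t 14.53 pos [653.  240.8 151.6] yaw -6.62 zax [-1.e-03 -1.e-04 -1.e+00] F [ 0.3  0.6 -0.5] w 28.7 gf 30.0
turn [ 0.01  0.06 -0.02] shift [-0.0894  0.5046  0.0018]
```

```bash

python3 -m crank '0 0 0 -.004 .025 0 -1;0 0 0 -.01 .06 0 -1;0 0 0 -.017 .097 0 -1;0 0 0 -.024 .135 0 -1;0 0 0 -.03 .173 0 -1'>/dev/null
python3 -m crank '0 0 0 -.007 .038 0 -1;0 0 0 -.014 .076 0 -1;0 0 0 -.021 .114 0 -1;0 0 0 -.028 .152 0 -1;0 0 0 -.033 .188 0 -1'>/dev/null
python3 -m crank '0 0 0 -.007 .036 0 -1;0 0 0 -.014 .072 0 -1;0 0 0 -.021 .108 0 -1;0 0 0 -.026 .13 .02 -1;0 0 0 -.026 .143 .04 -1'>/dev/null
python3 -m crank '0 0 0 0 0 .02 -1;0 0 0 0 0 .03 -1;0 0 0 0 0 .03 -1;0 0 0 0 0 .03 -1'
python3 st.py 506 -250.2 60 -6.6
python3 - <<'E'
from rig import cams
import cv2,numpy as np,pickle
P=[]
for n,u in(("top",(425,279)),("scene",(275,152))):
    s=cams.snapshot(n);pickle.dump(s,open(n+"3.pkl","wb"));P.append(cv2.resize(s["image"][u[1]-50:u[1]+50,u[0]-60:u[0]+60,::-1],(400,333),interpolation=2))
cv2.imwrite("pics/c9.png",np.hstack(P))
E
```

```text
time: 16.12
position: [0.507, -0.2485, 0.0805]
eef_rot: [0.998, -0.057, -0.0, -0.0]
contact_force: [0.4, -0.0, -1.4]
grip_width: 0.329
grip_force: 30.0
t 16.12 pos [ 507.  -248.5   80.5] yaw -6.56 zax [-5.e-04  8.e-04 -1.e+00] F [ 0.4 -0.  -1.4] w 28.6 gf 30.0
turn [-0.04  0.03  0.04] shift [-0.0008  0.0018  0.0205]
```

View pics/c9.png

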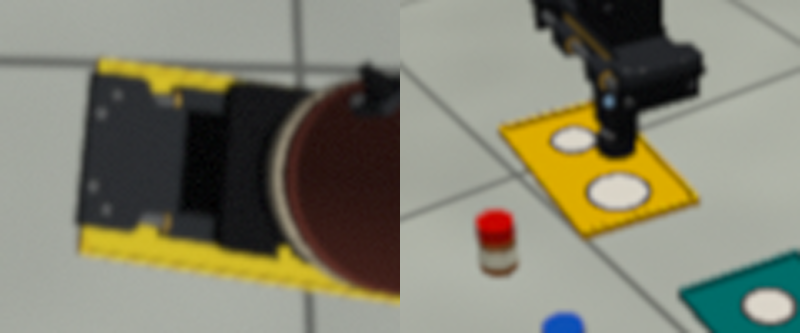

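The eyepiece is held upright above the yellow tray (scene crop (617,130)). Lowering it onto the large circle.

```bash

python3 -m crank '0 0 0 -.001 .002 .01 -1;0 0 0 -.001 .002 .02 -1;0 0 0 -.001 .002 .03 -1;0 0 0 -.001 .002 .036 -1;0 0 0 -.001 .002 .036 -1'>/dev/null
python3 -m crank '0 0 0 0 0 .003 -1;0 0 0 0 0 .006 -1;0 0 0 0 0 .009 -1;0 0 0 0 0 .009 -1;0 0 0 0 0 .009 -1'
python3 st.py 506 -250.2 34 -6.6
```

```text
time: 17.05
position: [0.5056, -0.2513, 0.0353]
eef_rot: [0.998, -0.058, -0.0, -0.0]
contact_force: [-0.0, -0.1, -0.4]
grip_width: 0.326
grip_force: 30.0
t 17.05 pos [ 505.6 -251.3   35.3] yaw -6.64 zax [-1.e-04  1.e-04 -1.e+00] F [-0.  -0.1 -0.4] w 28.4 gf 30.0
turn [-0.    0.   -0.04] shift [ 0.0002 -0.0011  0.0013]
```

```bash

python3 -m crank '0 0 0 0 -.001 0 -1;0 0 0 0 -.001 .0012 -1;0 0 0 0 -.001 .0012 -1;0 0 0 0 -.001 .0012 -.2;0 0 0 0 -.001 .0012 0.1'
python3 -m crank '0 0 0 0 0 0 .38;0 0 0 0 0 0 .38;0 0 0 0 0 0 .38;0 0 0 0 0 -.02 .38;0 0 0 0 0 -.05 .38'
python3 -m crank '0 0 0 0 0 -.03 .38;0 0 0 .04 -.01 -.06 .38;0 0 0 .08 -.03 -.06 .38;0 0 0 .12 -.03 -.06 .5;0 0 0 .14 -.03 -.06 .5'>/dev/null
python3 st.py 651.3 -217.8 90 -6.6
cat > eye.py <<'E'
from h import *;from rig import cams
def hm(m):
    k=cv2.convexHull(np.vstack(cv2.findContours(m,0,1)[0]));z=np.zeros_like(m);cv2.fillConvexPoly(z,k,1);v,u=np.nonzero(z);return np.array([u.mean(),v.mean()]),len(u)
ey=np.r_[ring(.019,0),ring(.019,.016),ring(.015,.016),ring(.015,.05)]+[0,0,.003]
for n in("top","scene"):
    s=cams.snapshot(n);u=proj(s,[[.506,-.250,.025]])[0]
    for th in(80,100):
        m,_,_=blob(s,u,lambda h,a,v:v<th,24);c,ar=hm(m);x,_=fit(ey,[(s,c)],back(s,c,.02)[0]);print(n,th,(x*1000).round(1),ar,hullc(s,ey+[*x,0])[1])
    u=u.astype(int);i=cv2.resize(s["image"][u[1]-40:u[1]+40,u[0]-48:u[0]+48,::-1],(400,333),interpolation=2)
    if n=="top":a=i
cv2.imwrite("pics/c10.png",np.hstack([a,i]))
E
python3 eye.py
```

```text
time: 17.47
position: [0.5059, -0.2504, 0.0343]
eef_rot: [0.998, -0.058, 0.0, 0.0]
contact_force: [-0.4, -0.2, -0.9]
grip_width: 0.406
grip_force: 0.0
time: 17.88
position: [0.5037, -0.2495, 0.082]
eef_rot: [0.998, -0.058, -0.003, -0.001]
contact_force: [0.7, -0.4, 0.1]
grip_width: 0.67
grip_force: 0.0
t 18.3 pos [ 651.9 -234.9  145.4] yaw -6.52 zax [ 3.2e-03  2.0e-04 -1.0e+00] F [-0.5 -0.9  0.5] w 63.9 gf 0.0
turn [-0.03 -0.18  0.08] shift [-0.0027 -0.0169  0.0554]
top 80 [ 505.9 -248.8] 300 393.88259417330846
top 100 [ 505.6 -250.4] 350 394.9148995252326
scene 80 [ 508.1 -247.8] 149 212.4747159583494
scene 100 [ 506.1 -249.6] 174 211.8657029743772
```

View pics/c10.png

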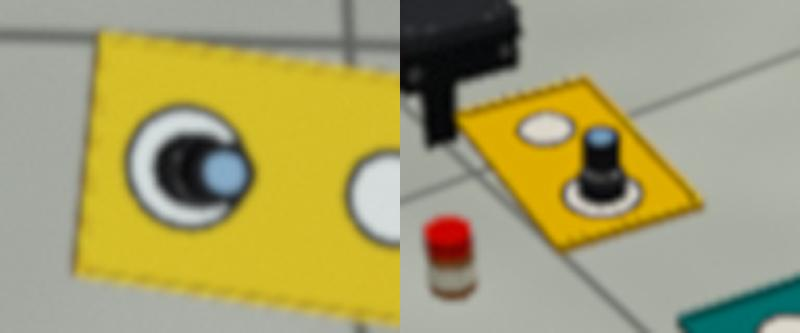

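The eyepiece stands on the large circle, centred to within a millimetre in both views. Now the red-capped jar at top (404,205), the only red cap.

```bash

python3 -m crank '0 0 0 -.001 -.015 0 .5;0 0 0 -.001 -.015 .025 .5;0 0 0 -.001 -.015 .05 .5;0 0 0 -.001 -.015 .05 .5;0 0 0 -.001 -.015 .05 .5'>/dev/null
python3 -m crank '0 0 0 0 0 0 .5;0 0 0 0 0 0 .5;0 0 0 0 0 0 .5'>/dev/null
python3 st.py 651.3 -217.8 24 -6.6
```

```text
t 19.07 pos [ 649.7 -222.    96. ] yaw -6.66 zax [ 2.3e-03 -8.0e-04 -1.0e+00] F [ 0.4 -1.2  0.1] w 65.2 gf 0.0
turn [ 0.03 -0.14 -0.06] shift [ 0.0009 -0.0044  0.072 ]
```

```bash

python3 -m crank '0 0 0 .001 -.0045 0 .5;0 0 0 .001 -.0045 0.02 .5;0 0 0 .001 -.0045 .04 .5;0 0 0 .001 -.0045 .06 .5;0 0 0 .001 -.0045 .071 .5'>/dev/null
python3 -m crank '0 0 0 0 0 0 .5;0 0 0 0 0 0 .5'>/dev/null
python3 st.py 651.3 -217.8 24 -6.6
```

```text
t 19.65 pos [ 650.6 -217.1   23.3] yaw -6.62 zax [-4.e-04  4.e-04 -1.e+00] F [-0.5 -0.4  0.5] w 65.1 gf 0.0
turn [-0.02  0.03 -0.02] shift [ 0.0008  0.0006 -0.0007]
```

```bash

python3 -m crank '0 0 0 .0008 .0006 0 .2;0 0 0 .0008 .0006 0 0;0 0 0 .0008 .0006 0 -.2;0 0 0 .0008 .0006 0 -.5;0 0 0 .0008 .0006 0 -1'>/dev/null
python3 -m crank '0 0 0 0 0 0 -1;0 0 0 0 0 0 -1;0 0 0 0 0 0 -1;0 0 0 0 0 0 -1;0 0 0 0 0 0 -1'
python3 -m crank '0 0 0 0 0 -.01 -1;0 0 0 0 0 -.03 -1;0 0 0 0 0 -.06 -1;0 0 0 0 0 -.09 -1;0 0 0 0 0 -.12 -1'
python3 st.py 493.3 -38.8 140 -6.6
```

```text
time: 20.48
position: [0.6514, -0.2181, 0.0234]
eef_rot: [0.998, -0.058, 0.0, 0.0]
contact_force: [-1.3, 0.7, 3.5]
grip_width: 0.369
grip_force: 30.3
time: 20.9
position: [0.6509, -0.2178, 0.1447]
eef_rot: [0.998, -0.058, -0.0, -0.0]
contact_force: [-0.1, -0.3, -0.9]
grip_width: 0.372
grip_force: 30.3
t 20.9 pos [ 650.9 -217.8  144.7] yaw -6.62 zax [-5.e-04  4.e-04 -1.e+00] F [-0.1 -0.3 -0.9] w 32.4 gf 30.3
turn [-0.02  0.03 -0.02] shift [-0.1772 -0.1596  0.0048]
```

```bash

python3 -m crank '0 0 0 -.018 -.016 0 -1;0 0 0 -.045 -.04 0 -1;0 0 0 -.072 -.065 0 -1;0 0 0 -.1 -.09 0 -1;0 0 0 -.125 -.113 0 -1'>/dev/null
python3 -m crank '0 0 0 -.025 -.023 0 -1;0 0 0 -.045 -.04 .02 -1;0 0 0 -.052 -.0466 .04 -1;0 0 0 -.052 -.0466 .06 -1;0 0 0 -.052 -.0466 .06 -1'>/dev/null
python3 -m crank '0 0 0 0 0 .0 -1;0 0 0 0 0 0 -1;0 0 0 0 0 0 -1'>/dev/null
python3 st.py 493.3 -38.8 27 -6.6
python3 - <<'E'
from h import *;from rig import cams
s=cams.snapshot("scene");h=.0877-.0234
cap=np.r_[ring(.017,.05),ring(.017,.034)]
m,c,ar=blob(s,proj(s,[[.495,-.04,.1]])[0],lambda h,a,v:(a>150)&((h>170)|(h<6))&(v>90),14);print(c,ar)
pickle.dump(s,open("scene4.pkl","wb"))
E
```

```text
t 21.98 pos [495.  -39.4  84.5] yaw -6.68 zax [ 1.9e-03 -1.0e-04 -1.0e+00] F [-0.4 -0.2 -0.6] w 32.5 gf 30.3
turn [-0.01 -0.11 -0.08] shift [-0.0019 -0.0004  0.0575]
[323.64444444 165.26666667] 45
```

```bash

python3 -m crank '0 0 0 -.001 -.0004 .015 -1;0 0 0 -.001 -.0004 .03 -1;0 0 0 -.001 -.0004 .04 -1;0 0 0 -.001 -.0004 .05 -1;0 0 0 -.001 -.0004 .05 -1'>/dev/null
python3 -m crank '0 0 0 0 0 .003 -1;0 0 0 0 0 .006 -1;0 0 0 0 0 .006 -1;0 0 0 0 0 .006 -1;0 0 0 0 0 .006 -1'
python3 st.py 493.3 -38.8 26.6 -6.6
```

```text
time: 22.87
position: [0.4932, -0.0386, 0.0275]
eef_rot: [0.998, -0.058, 0.0, 0.0]
contact_force: [0.1, -0.3, -0.3]
grip_width: 0.37
grip_force: 30.3
t 22.87 pos [493.2 -38.6  27.5] yaw -6.64 zax [ 6.e-04 -1.e-04 -1.e+00] F [ 0.1 -0.3 -0.3] w 32.2 gf 30.3
turn [ 0.   -0.03 -0.04] shift [0.0001 0.0002 0.0009]
```

```bash

python3 -m crank '0 0 0 0 0 .0008 -1;0 0 0 0 0 .0008 -1;0 0 0 0 0 .0008 -.15;0 0 0 0 0 .0008 .1;0 0 0 0 0 .0008 .38'
python3 -m crank '0 0 0 0 0 0 .38;0 0 0 0 0 0 .38;0 0 0 0 0 -.02 .38;0 0 0 0 0 -.05 .38;0 0 0 0 0 -.09 .38'>/dev/null
python3 -m crank '0 0 0 .03 0 -.03 .38;0 0 0 .07 .01 -.03 .5;0 0 0 .11 .03 -.03 .5;0 0 0 .15 .045 -.03 .5;0 0 0 .17 .047 -.03 .5'>/dev/null
python3 st.py 674.9 -67.3 95 -6.6
cat > jar.py <<'E'
import sys;from h import *;from rig import cams
x,y=map(float,sys.argv[1:3]);lo,hi=map(int,sys.argv[3:5])
cap=np.r_[ring(.017,.05),ring(.017,.034)]+[0,0,.003]
cond=lambda h,s,v:(s>130)&((h>=lo)&(h<=hi) if lo<hi else (h>=lo)|(h<=hi))&(v>50)
O=[];P=[]
for n in("top","scene"):
    s=cams.snapshot(n);u=proj(s,[[x,y,.045]])[0];_,c,ar=blob(s,u,cond,15);O.append((s,c));print(n,fit(cap,[(s,c)],[x,y])[0].round(4),ar)
    u=u.astype(int);P.append(cv2.resize(s["image"][u[1]-40:u[1]+40,u[0]-48:u[0]+48,::-1],(400,333),interpolation=2))
print(fit(cap,O,[x,y]));cv2.imwrite(sys.argv[5],np.hstack(P))
E
python3 jar.py .4933 -.0388 170 6 pics/c11.png
```

```text
time: 23.28
position: [0.493, -0.0386, 0.0264]
eef_rot: [0.998, -0.058, 0.0, -0.0]
contact_force: [-0.3, -0.0, 0.7]
grip_width: 0.5
grip_force: 0.0
t 24.12 pos [ 658.8 -109.5  145.9] yaw -6.87 zax [ 7.e-04 -2.e-03 -1.e+00] F [-0.7  0.2  0. ] w 64.8 gf 0.0
turn [ 0.11 -0.05 -0.27] shift [ 0.0109 -0.0439  0.0508]
top [ 0.4924 -0.0383] 231
scene [ 0.492  -0.0397] 110
(array([ 0.49240214, -0.03862769]), array([0.14839452, 0.00127678, 0.11908351, 0.25049202]))
```

View pics/c11.png

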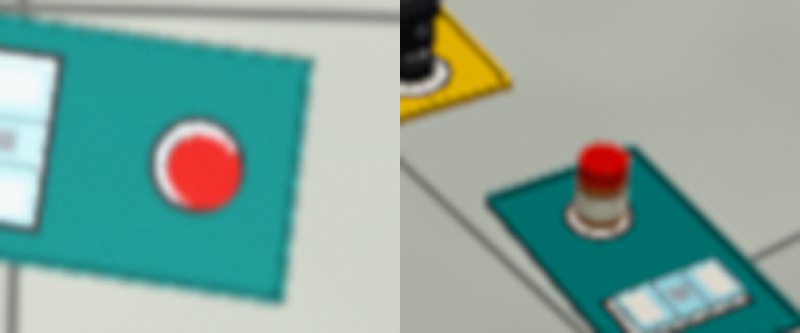

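The red jar stands on its circle, within 1 mm. Next is the blue-capped jar at top (329,192), the only blue cap; the pipette's blue end at (220,146) is elsewhere.

```bash

python3 -m crank '0 0 -.2 .01 -.025 0 .5;0 0 -.2 .01 -.042 .0 .5;0 0 -.2 .01 -.042 .03 .5;0 0 -.2 .01 -.042 .05 .5;0 0 -.2 .01 -.042 .05 .5'>/dev/null
python3 -m crank '0 0 0 0 0 0 .5;0 0 0 0 0 0 .5;0 0 0 0 0 0 .5'>/dev/null
python3 st.py 674.9 -67.3 24 -6.6
```

```text
t 24.88 pos [672.  -64.5  98.2] yaw -6.46 zax [ 2.5e-03 -2.0e-04 -1.0e+00] F [0.7 0.3 0.3] w 65.4 gf 0.0
turn [-0.   -0.14  0.14] shift [0.003  0.0025 0.0743]
```

```bash

python3 -m crank '0 0 .1 .0025 .0025 0 .5;0 0 .1 .0025 .0025 0.02 .5;0 0 .1 .0025 .0025 .04 .5;0 0 .1 .0025 .0025 .06 .5;0 0 .1 .0025 .0025 .073 .5'>/dev/null
python3 -m crank '0 0 0 0 0 0 .5;0 0 0 0 0 0 .5;0 0 0 0 0 0 .5'>/dev/null
python3 st.py 674.9 -67.3 24 -6.6
```

```text
t 25.55 pos [674.4 -67.1  24.8] yaw -6.54 zax [ 0.0019 -0.     -1.    ] F [0.1 0.9 1. ] w 65.2 gf 0.0
turn [-0.01 -0.11  0.06] shift [0.0005 0.0001 0.0008]
```

```bash

python3 -m crank '0 0 0 .0003 0 0.0005 .2;0 0 0 .0003 0 .0005 0;0 0 0 .0003 0 .0005 -.2;0 0 0 .0003 0 .0005 -.5;0 0 0 .0003 0 .0005 -1'>/dev/null
python3 -m crank '0 0 0 0 0 0 -1;0 0 0 0 0 0 -1;0 0 0 0 0 0 -1;0 0 0 0 0 0 -1;0 0 0 0 0 0 -1'
python3 -m crank '0 0 0 0 0 -.01 -1;0 0 0 0 0 -.03 -1;0 0 0 0 0 -.06 -1;0 0 0 0 0 -.09 -1;0 0 0 0 0 -.12 -1'
python3 st.py 494.1 -349.7 140 -6.6
```

```text
time: 26.38
position: [0.6737, -0.0672, 0.0229]
eef_rot: [0.998, -0.057, 0.0, 0.0]
contact_force: [-0.4, -1.2, 1.5]
grip_width: 0.373
grip_force: 30.0
time: 26.8
position: [0.6734, -0.0669, 0.1446]
eef_rot: [0.998, -0.057, -0.0, -0.0]
contact_force: [0.5, -0.7, -0.7]
grip_width: 0.369
grip_force: 30.0
t 26.8 pos [673.4 -66.9 144.6] yaw -6.52 zax [-3.e-04  3.e-04 -1.e+00] F [ 0.5 -0.7 -0.7] w 32.1 gf 30.0
turn [-0.02  0.02  0.08] shift [-0.146   0.3013  0.0045]
```

```bash

python3 -m crank '0 0 0 -.009 .02 0 -1;0 0 0 -.024 .05 0 -1;0 0 0 -.04 .082 0 -1;0 0 0 -.056 .115 0 -1;0 0 0 -.072 .148 0 -1'>/dev/null
python3 -m crank '0 0 0 -.016 .034 0 -1;0 0 0 -.032 .068 0 -1;0 0 0 -.048 .1 0 -1;0 0 0 -.062 .13 0 -1;0 0 0 -.075 .152 0 -1'>/dev/null
python3 -m crank '0 0 0 0 0 .015 -1;0 0 0 0 0 .035 -1;0 0 0 0 0 .055 -1;0 0 0 0 0 .06 -1;0 0 0 0 0 .06 -1'>/dev/null
python3 -m crank '0 0 0 0 0 0 -1;0 0 0 0 0 0 -1'>/dev/null
python3 st.py 493.2 -349.7 26.2 -6.6
```

```text
t 28.22 pos [ 494.4 -348.7   84.3] yaw -6.51 zax [ 0.0017 -0.001  -1.    ] F [0.4 0.1 0.2] w 32.0 gf 30.0
turn [ 0.05 -0.1   0.09] shift [-0.0012  0.0011  0.0581]
```

```bash

python3 -m crank '0 0 0 -.0006 .001 .015 -1;0 0 0 -.0006 .001 .03 -1;0 0 0 -.0006 .001 .04 -1;0 0 0 -.0006 .001 .05 -1;0 0 0 -.0006 .001 .05 -1'>/dev/null
python3 -m crank '0 0 0 0 0 .003 -1;0 0 0 0 0 .006 -1;0 0 0 0 0 .006 -1;0 0 0 0 0 .006 -1;0 0 0 0 0 .006 -1'>/dev/null
python3 st.py 493.2 -349.7 26.2 -6.6
```

```text
t 29.05 pos [ 493.  -349.5   27.2] yaw -6.54 zax [ 5.e-04 -4.e-04 -1.e+00] F [ 0.   0.9 -0.3] w 32.1 gf 30.0
turn [ 0.02 -0.03  0.06] shift [0.0002 0.0002 0.001 ]
```

```bash

python3 -m crank '0 0 0 0 0 .001 -1;0 0 0 0 0 .001 -1;0 0 0 0 0 .001 -.15;0 0 0 0 0 .001 .1;0 0 0 0 0 .001 .38'
python3 -m crank '0 0 0 0 0 0 .38;0 0 0 0 0 0 .38;0 0 0 0 0 -.02 .38;0 0 0 0 0 -.05 .38;0 0 0 0 0 -.09 .38'>/dev/null
python3 -m crank '0 0 0 0 .03 -.03 .38;0 0 0 -.03 .07 -.06 .38;0 0 0 -.06 .11 -.09 .38;0 0 0 -.09 .15 -.11 .38;0 0 0 -.12 .19 -.12 .38'>/dev/null
python3 -m crank '0 0 0 0 .03 0 .38;0 0 0 -.03 .07 -.0 .38;0 0 0 -.03 .07 -.0 .38;0 0 0 -.03 .07 -.0 .38;0 0 0 -.03 .07 -.0 .38'>/dev/null
python3 st.py
python3 jar.py .4941 -.3497 100 130 pics/c12.png; python3 jar.py .4933 -.0388 170 6 pics/x.png|tail -1;python3 jar.py .671 .063 45 80 pics/x.png|tail -1; python3 eye.py
python3 -c "
from rig import cams;import cv2
cv2.imwrite('pics/final.png',cams.snapshot('top')['image'][:,:,::-1])"
```

```text
time: 29.47
position: [0.4928, -0.3494, 0.0259]
eef_rot: [0.998, -0.057, 0.0, 0.0]
contact_force: [0.1, 0.0, 0.4]
grip_width: 0.497
grip_force: 0.0
t 30.72 pos [ 349.  -553.3  218.7] yaw -6.63 zax [-2.e-04  6.e-04 -1.e+00] F [ 0.4  0.  -0.4] w 59.9 gf 0.0
top [ 0.4941 -0.3484] 245
scene [ 0.4931 -0.3514] 65
(array([ 0.4941582 , -0.34876101]), array([ 0.18299433, -0.01266612,  0.15331732,  0.46216798]))
(array([ 0.49240249, -0.03858888]), array([0.18021557, 0.03450167, 0.10054498, 0.24875011]))
(array([0.67108614, 0.06362912]), array([-0.09256741, -0.17990052,  0.09810381, -0.19674377]))
top 80 [ 505.9 -248.4] 307 393.637715511024
top 100 [ 506.  -250.4] 363 394.813115878962
scene 80 [ 508.2 -247.6] 150 212.53598744561896
scene 100 [ 506.  -249.7] 175 211.83469818043523
```

View pics/final.png

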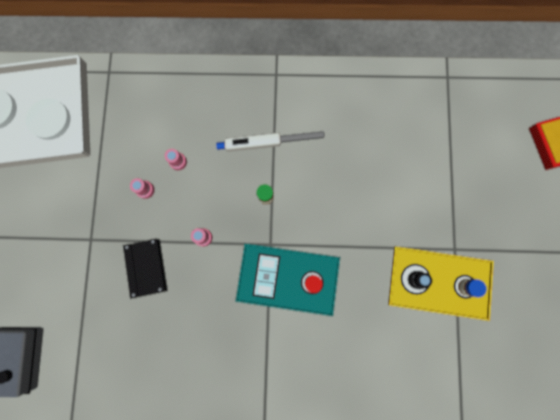

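View pics/c12.png

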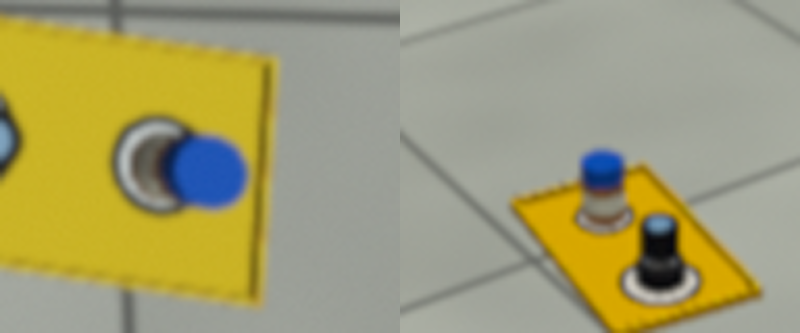

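All four pieces are on their outlines: plate (266,276), red jar (313,284), eyepiece (418,280) and blue jar (468,287). The green jar, pipette and pink pieces have not moved, and the gripper is clear. Handing in.

```bash
python3 -c "
from rig import job;print(job.sign_off())"
```

```text
the job is handed in; nothing more can be done
None
```

Both kits are made up and the job is handed in: the plate was slid to about a third overhang before lifting, all four pieces are centred on their outlines within about 1 mm by the cameras, and the green jar and pipette were left in place; sign-off gave no verdict.

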